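# Line up the sample containers by height

### The job

Stand the four containers (orange-lidded cup, red-lidded cup, brown dropper bottle, white bottle) upright along the strip of round mats in order of height, one centred on each mat: the shortest on the blue mat at one end, then each next taller one on the next mat along, up to the tallest on the black mat at the other end. Do not knock over or shift the black and red date stamp that stands near by.

Things in the scene. Friction and masses are not known exactly. Their poses are not given: they have to be found in the camera images.
- orange_cup: Specimen cup, white with an orange screw lid, 53 mm high; the lid is 58 mm across and spans heights 37 to 53 mm, the cup below it is 52 mm across. Stands upright on the desk; origin at the centre of its underside, z axis up. 45 g or so.
- red_cup: Specimen cup, white with a red screw lid, 65 mm high; the lid is 63 mm across and spans heights 49 to 65 mm, the cup below it is 57 mm across. Stands upright on the desk; origin at the centre of its underside, z axis up. 45 g or so. The containers start in any order at four spots close beside the tissue box, papers, lined tub and label printer: turn the fingers to go down clear.
- brown_bottle: Brown dropper bottle with a black rubber bulb, 102 mm high; the round body is 33 mm across up to about 60 mm and narrows to a collar 24 mm across (65 to 77 mm) and the bulb, 13 mm across, on top. Stands upright on the desk; origin at the centre of its underside, z axis up. 70 g or so.
- white_bottle: White plastic bottle with a white screw cap, 110 mm high, so a little taller than the brown one; the round body is 47 mm across up to about 75 mm, then come sloping shoulders and a cap 27 mm across (93 to 110 mm). Stands upright on the desk; origin at the centre of its underside, z axis up. 85 g or so.
- mat_blue: Blue round rubber mat, 68 mm across, fixed on an aluminium strip (3 mm thick, 334 x 84 mm); it is one end of the row, which end varies. Four mats lie 80 mm apart, centre to centre, in one straight row along the strip. The origin is the centre of the mat's underside; the mat is 2 mm thick, so its top is 2 mm above the origin and 5 mm above the desk.
- mat_green: Green round rubber mat, 68 mm across, fixed on an aluminium strip (3 mm thick, 334 x 84 mm); it is one of the two middle mats, which of the two varies. Four mats lie 80 mm apart, centre to centre, in one straight row along the strip. The origin is the centre of the mat's underside; the mat is 2 mm thick, so its top is 2 mm above the origin and 5 mm above the desk.
- mat_yellow: Yellow round rubber mat, 68 mm across, fixed on an aluminium strip (3 mm thick, 334 x 84 mm); it is one of the two middle mats, which of the two varies. Four mats lie 80 mm apart, centre to centre, in one straight row along the strip. The origin is the centre of the mat's underside; the mat is 2 mm thick, so its top is 2 mm above the origin and 5 mm above the desk.
- mat_black: Black round rubber mat, 68 mm across, fixed on an aluminium strip (3 mm thick, 334 x 84 mm); it is one end of the row, which end varies. Four mats lie 80 mm apart, centre to centre, in one straight row along the strip. The origin is the centre of the mat's underside; the mat is 2 mm thick, so its top is 2 mm above the origin and 5 mm above the desk.
- date_stamp: Loose self-inking stamp, black and red, 32 x 44 mm, 92 mm high, standing upright, not to be disturbed. Origin at the centre of its underside. Beyond it stands the large printer, 220 mm high, and nearer the robot the tub lined with a bag: carried things must pass over or round them.
Things that resemble listed ones, but are neither listed nor needed, are in the scene too. What is shaped like the white_bottle but green is not meant. Leave any yellow look-alike of the brown_bottle alone.

How it is judged:
By the outcome, as a careful person would: the job done as asked, in the order asked, and still so for the second after the job is handed in, with the robot touching nothing.
It also fails if it takes over 109 s, if anything falls off the work surface, if the arm or the gripper's body presses on something with over 40 N, if the wrist force passes 120 N, or if a joint passes its speed limit or range.

### The arm

A 6-joint arm with a two-finger parallel gripper is mounted at the origin on the work surface; the furniture and walls round the work are solid. World frame = base frame: x ahead of the robot, y to its left, z up, the work surface at z = 0. Lengths are in m, angles in rad, forces in N, time in s.
With the tool pointing down it reaches from about 0.425 to 0.95 m from the base axis. Payload 3.5 kg.
Tool frame: the origin (TCP) lies midway between the tips of the shut fingers; the grasp point (between the pads) lies ctrl.hold_point_z behind it (ctrl.hold_point_z is the distance from the TCP to the grasp point, in m); z points along the fingers, x is the direction in which the jaws open and shut, and the axes are right-handed (so a half turn about z gives the same grasp; the last joint's range is limited). The gripper opens to 85 mm and grips with 20 to 120 N. Pads are 22 mm wide; open, the fingers measure 114 mm over their backs; the gripper's body (76 mm by 85 mm) begins 54 mm behind the grasp point. The pads swing forward as they close: fully open they stand 13 mm farther back than shut.
Start: joints at [0.957, 0.286, 1.577, -0, 1.279, -0.15], TCP at [0.302, 0.604, 0.231] pointing down, gripper open.
Joint ranges: [-2.77, 2.77], [-0.9, 2.22], [0.21, 2.48], [-1.53, 4.67], [0.24, 2.81], [-2.84, 2.84]. Speed limits (rad/s): [2.79, 2.79, 3.14, 3.14, 3.14, 3.14].

### API

Orientations are given as a unit quaternion [x, y, z, w].
In Python, from plant import ctrl gives the robot as it stands.
- The arm moves only by the tool step_arm, never from a script. Its arguments are lists of equal length, an entry for each row: "gripper": the gripper's target within -1 to 1 (shut at 1, half-way at 0, fully open at -1); "linear": the shift along the tool's x, y, z in m, a list of three; "delta_rot": the turn, a rotation vector about the tool's x, y, z in degrees, a list of three. A call has 1 to 20 rows; each row is the pose to reach, as a shift and turn from the pose commanded when the call began, along the tool's axes at that moment; what a row does not reach only later rows make up. A row lasts 1/8 s, in which the tool goes at most 62.5 mm and 10.7 degrees, less where a joint would pass 70% of its speed; a pose out of reach is approached as far as the arm can. A call with a gripper value outside its range is refused whole. The fingers move at their own pace and stop on an object; "grip_force" is the grip in N (left out, the last holds). Time passes only in rows, so rows that repeat a pose let the fingers close. It gives the time, the measured TCP pose, the force and the opening at its end, in the units of the state.
- ctrl.get_state(): the state, without advancing time (a new reading comes with each control period).
- ctrl.read_camera(name): name is "scene" or "top" or "wrist"; returns a dict with "frame" (420x560x3 uint8, red, green, blue), "fx", "fy", "cx", "cy" (pixels), "view" (4x4, takes a point from world to camera coordinates). Camera axes: x right, y down, z forward; pixel columns grow to the right and rows downward; lengths in m; the calibration is good to about 2 mm. A picture is of the moment at which its call begins. There is no depth.
- ctrl.sign_off(): hands the job in, once; it reports no verdict.
The state is a dict: "time": time; "qpos": joint angles; "dq": joint speeds; "joint_efforts": joint torques, N m; "eef_pos": TCP position; "tcp_rot": TCP orientation; "contact_force": force on the tool from outside, world axes, zero at the start; "wrist_torque": the same for the moment, N m; "opening": opening from 0.0 (shut) to 1.0 (fully open).
Only numpy, scipy, OpenCV 4.12 (cv2) and the standard library are available. Lean on these libraries where they do the work, as an engineer would, in place of code of your own. Each camera call takes 0.05 s, during which the arm holds its last target. There are 200 camera calls.

## Working session

There is one attempt and no reset: what is moved stays moved. The work goes in short steps, Python scripts to look and compute and a tool call to move; the robot and the scene stay as the last step left them, time stands still between calls to the robot, and variables do not carry over. Pictures are saved under pics/ and viewed, on a budget of 14 in all, crops included, one or two more only if the job needs it, and the job is handed in when it is done.

Besides the shell and the picture viewer there is one more tool, called by a JSON object that holds its "fn" and its "kwargs". step_arm: Moves the arm, as the interface text tells. Its arguments: {"type":"object","properties":{"gripper":{"type":"array"},"linear":{"type":"array"},"delta_rot":{"type":"array"},"grip_force":{"type":"number"}},"required":["gripper","linear","delta_rot"]}

```bash
mkdir -p pics; ls; python3 - <<'E'
from plant import ctrl
import cv2
print(ctrl.hold_point_z, ctrl.get_state())
for n in ("top","scene"):
    c=ctrl.read_camera(n); cv2.imwrite(f"pics/{n}0.png",cv2.resize(c["frame"][:,:,::-1],(800,600),interpolation=cv2.INTER_CUBIC))
    print(n,c["fx"],c["cx"],c["cy"],c["view"].round(3).tolist())
E
```

```text
pics
0.0187 {'time': 0.0, 'qpos': array([ 9.57025839e-01,  2.87185703e-01,  1.57815807e+00, -2.25873934e-06,
        1.27858623e+00, -1.49994526e-01]), 'dq': array([ 5.30036459e-04, -1.12931065e-03, -1.06491560e-03, -9.58270934e-05,
        1.53860606e-03, -1.15156638e-03]), 'joint_efforts': array([-1.03804326e-03, -4.05985236e+01, -2.92622226e+01, -1.59916167e-04,
        5.83714034e-03,  3.64060526e-06]), 'eef_pos': array([0.30154128, 0.60318043, 0.22994406]), 'tcp_rot': array([ 8.50683793e-01,  5.25676438e-01, -1.07438952e-03,  4.59879147e-04]), 'contact_force': array([-0.57913912,  0.2235262 , -0.08035362]), 'wrist_torque': array([-0.04050482, -0.00770939, -0.0251976 ]), 'opening': 1.0001317969894472}
top 517.5476004924745 284.82532834383994 205.19652844353845 [[-0.012, -1.0, -0.021, 0.188], [-0.992, 0.014, -0.125, 0.533], [0.125, 0.019, -0.992, 1.826], [0.0, 0.0, 0.0, 1.0]]
scene 496.5392197485971 281.02293604976956 208.71963960292268 [[0.967, -0.256, 0.002, -0.463], [-0.219, -0.831, -0.511, 0.275], [0.133, 0.494, -0.859, 1.388], [0.0, 0.0, 0.0, 1.0]]
```

View pics/top0.png

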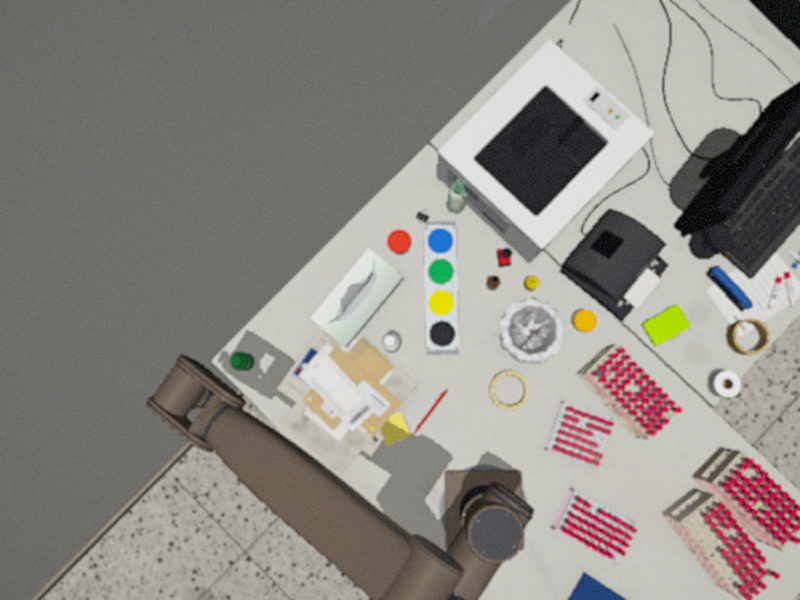

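View pics/scene0.png

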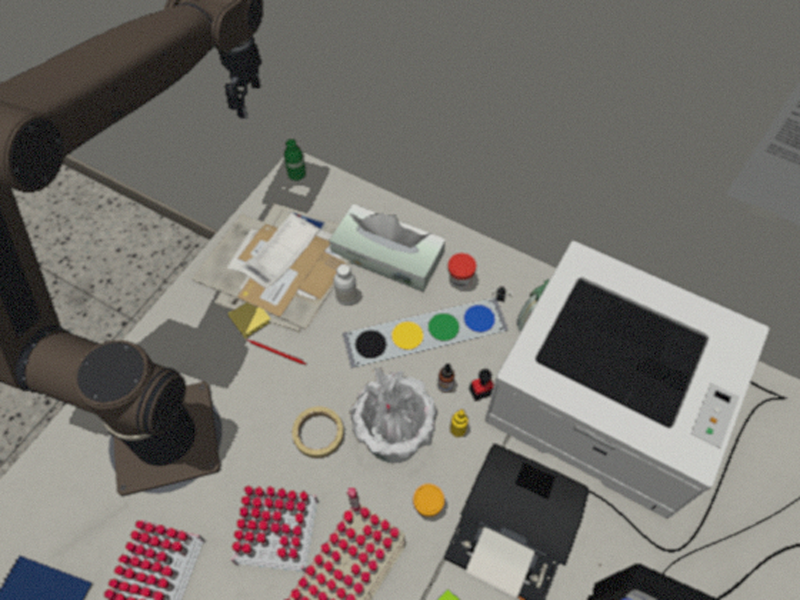

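```bash
cat > h.py <<'E'
import numpy as np, cv2
def px(c,u,v,z):
    "pixel -> world point on plane z"
    R=c["view"][:3,:3]; t=c["view"][:3,3]; o=-R.T@t
    d=R.T@np.array([(u-c["cx"])/c["fx"],(v-c["cy"])/c["fy"],1])
    return o+d*(z-o[2])/d[2]
def proj(c,p):
    q=c["view"][:3,:3]@np.array(p)+c["view"][:3,3]
    return np.array([c["fx"]*q[0]/q[2]+c["cx"],c["fy"]*q[1]/q[2]+c["cy"]])
def blobs(c,lo,hi,amin=15,box=None):
    h=cv2.cvtColor(c["frame"],cv2.COLOR_RGB2HSV)
    m=cv2.inRange(h,np.array(lo),np.array(hi))
    if box: k=np.zeros_like(m);k[box[1]:box[3],box[0]:box[2]]=255;m&=k
    n,_,s,ce=cv2.connectedComponentsWithStats(m)
    return [(ce[i].round(1),s[i,4],s[i,:4]) for i in range(1,n) if s[i,4]>=amin]
E
python3 - <<'E'
from plant import ctrl
from h import *
C={n:ctrl.read_camera(n) for n in("top","scene")}
spec=dict(blue=((100,120,80),(125,255,255),.005),green=((65,120,60),(90,255,255),.005),yellow=((24,150,120),(33,255,255),.005),
 orange=((10,150,120),(22,255,255),.053),red=((0,150,120),(7,255,255),.065),black=((0,0,0),(180,120,45),.005),dark_brown=((0,0,0),(180,255,70),.09))
boxes={"top":(260,140,425,260),"scene":(230,180,370,370)}
for k,(lo,hi,z) in spec.items():
  for n in C:
    for ce,a,b in blobs(C[n],lo,hi,15,boxes[n]): print(k,n,ce,a,b[2:],px(C[n],*ce,z).round(4)[:2])
t=C["top"]["frame"][140:260,250:430];s=C["scene"]["frame"][170:370,220:370]
a=cv2.resize(t,None,fx=4,fy=4,interpolation=3);cv2.imwrite("pics/t1.png",a[:,:,::-1])
cv2.imwrite("pics/s1.png",cv2.resize(s,None,fx=3,fy=3,interpolation=3)[:,:,::-1])
E
```

```text
blue top [307.7 168.1] 223 [17 17] [0.6755 0.0959]
blue scene [335.2 222.5] 301 [21 18] [0.6767 0.0984]
green top [308.2 189.6] 216 [17 17] [0.5953 0.0954]
green scene [310.2 228.5] 288 [21 18] [0.5966 0.0979]
yellow top [372.  197.7] 66 [9 9] [ 0.562  -0.1366]
yellow top [308.7 211.3] 221 [17 17] [0.5152 0.095 ]
yellow top [409.6 224. ] 128 [14 14] [ 0.4639 -0.2692]
yellow scene [284.9 234.5] 304 [21 18] [0.5167 0.0977]
yellow scene [321.3 293.7] 101 [11 13] [ 0.5671 -0.1111]
orange scene [299.8 349.7] 372 [21 22] [ 0.4598 -0.2591]
red top [279.1 168.6] 195 [15 16] [0.6633 0.1996]
red scene [323.  186.3] 231 [19 15] [0.664  0.1982]
black top [375.1 142.9] 85 [20  9] [ 0.7663 -0.1547]
black top [419.7 171. ] 86 [12 19] [ 0.6582 -0.3141]
black top [406.8 191.9] 167 [32 38] [ 0.5815 -0.2639]
black top [354.3 176.5] 15 [5 5] [ 0.6414 -0.0745]
black top [415.9 207.2] 25 [18 15] [ 0.5248 -0.2945]
black scene [350.2 206. ] 25 [5 8] [0.7404 0.1427]
black scene [259.  240.5] 270 [19 18] [0.4363 0.0979]
black scene [313.2 258.2] 16 [4 5] [5.768e-01 4.000e-04]
black scene [338.9 263.1] 51 [ 7 
[... 246 characters left out ...]

dark_brown top [412.7 183.4] 1053 [32 67] [ 0.5985 -0.2671]
dark_brown top [295.9 151.5] 15 [6 5] [0.7189 0.1388]
dark_brown top [354.3 176.7] 26 [6 6] [ 0.6254 -0.0645]
dark_brown top [345.7 195.7] 15 [4 5] [ 0.5586 -0.0327]
dark_brown top [309.1 233.1] 195 [16 16] [0.4296 0.0972]
dark_brown scene [281.4 194.9] 27 [12  6] [0.5288 0.1853]
dark_brown scene [350.2 205.7] 40 [ 6 10] [0.714  0.0977]
dark_brown scene [259.2 240.6] 301 [21 18] [0.4295 0.0544]
dark_brown scene [312.5 260. ] 57 [ 8 10] [ 0.5571 -0.0411]
dark_brown scene [339.  263.5] 68 [ 8 11] [ 0.6243 -0.0697]
dark_brown scene [335.6 275.3] 65 [15 10] [ 0.6045 -0.1005]
dark_brown scene [349.1 344.9] 2112 [50 59] [ 0.5788 -0.2883]
```

View pics/t1.png

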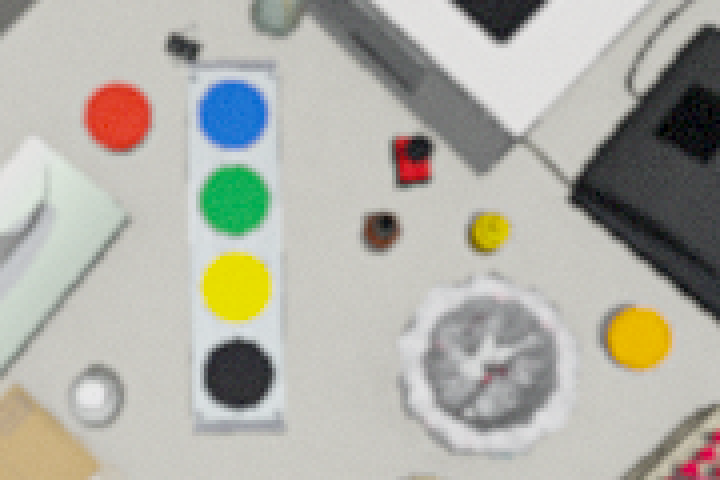

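View pics/s1.png

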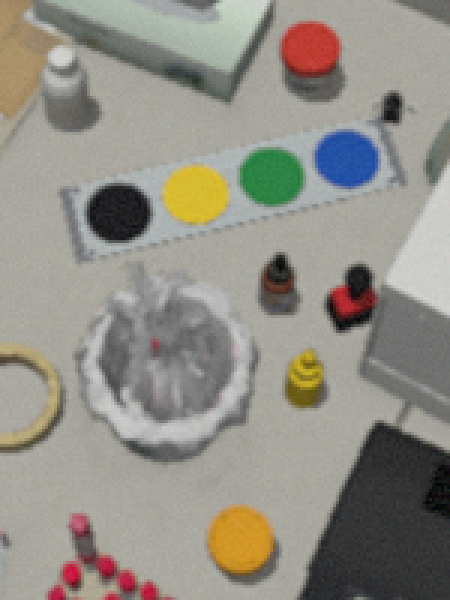

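```bash
cat >> h.py <<'E'
def plan(st,*wps):
    "world waypoints (x,y,z,jaw angle deg) -> linear (m), rot (deg) in tool axes; also rows needed"
    from scipy.spatial.transform import Rotation as R
    r=R.from_quat(st["tcp_rot"]); a=r.as_matrix()
    th=np.degrees(np.arctan2(a[1,0],a[0,0])); print("at",st["eef_pos"].round(4),"jaw",th.round(1),"t",round(st["time"],2),"F",np.round(st["contact_force"],1),"open",round(st["opening"],3))
    p0=st["eef_pos"];
    for w in wps:
        d=(w[3]-th+90)%180-90
        c,s=np.cos(np.radians(w[3])),np.sin(np.radians(w[3]))
        T=np.array([[c,s,0],[s,-c,0],[0,0,-1]]).T
        if d+th-w[3]>90 or d+th-w[3]<-90: T=T@np.diag([-1,-1,1])
        rv=(r.inv()*R.from_matrix(T)).as_rotvec(degrees=True)
        l=a.T@(np.array(w[:3])-p0)
        print("wp",w,"lin",l.round(4).tolist(),"rot",rv.round(1).tolist(),"|d|",np.linalg.norm(l).round(3))
E
python3 - <<'E'
from plant import ctrl
from h import *
C={n:ctrl.read_camera(n) for n in("top","scene")}
P=lambda n,u,v,z:print(n,z,px(C[n],u,v,z)[:2].round(4))
P("top",409.6,224,.053);P("scene",299.8,349.7,.050)
P("top",279.1,168.6,.065)
P("top",273.75,238.75,.11);P("scene",220+61/3,170+57/3,.110)   # white cap
P("top",346.2,195.5,.1);P("scene",220+280/3,170+262/3,.095)    # brown bulb
P("top",250+103,140+37.5,.092)  # stamp
P("top",250+130,140+34,.22) # printer corner
plan(ctrl.get_state(),(.5,.2,.26,50),(.5,-.12,.26,0),(.462,-.26,.26,0))
E
```

```text
top 0.053 [ 0.4598 -0.2586]
scene 0.05 [ 0.4602 -0.2583]
top 0.065 [0.6633 0.1996]
top 0.11 [0.4104 0.219 ]
scene 0.11 [0.4141 0.2237]
top 0.1 [ 0.5578 -0.0334]
scene 0.095 [ 0.5607 -0.0362]
top 0.092 [ 0.6222 -0.0596]
top 0.22 [ 0.6096 -0.1328]
at [0.3018 0.6035 0.2308] jaw 63.4 t 0.3 F [ 0.1 -0.1 -0.6] open 1.002
wp (0.5, 0.2, 0.26, 50) lin [-0.2722, 0.3578, -0.029] rot [-0.0, 0.0, 13.4] |d| 0.451
wp (0.5, -0.12, 0.26, 0) lin [-0.5584, 0.5009, -0.0288] rot [0.0, 0.0, 63.4] |d| 0.751
wp (0.462, -0.26, 0.26, 0) lin [-0.7006, 0.5296, -0.0287] rot [0.0, 0.0, 63.4] |d| 0.879
```

{"fn": "step_arm", "kwargs": {"gripper": [-1,-1,-1,-1,-1,-1,-1,-1,-1,-1,-1,-1,-1,-1,-1,-1,-1,-1,-1,-1], "linear": [[-0.272,0.358,-0.029],[-0.272,0.358,-0.029],[-0.272,0.358,-0.029],[-0.272,0.358,-0.029],[-0.272,0.358,-0.029],[-0.272,0.358,-0.029],[-0.272,0.358,-0.029],[-0.272,0.358,-0.029],[-0.558,0.501,-0.029],[-0.558,0.501,-0.029],[-0.558,0.501,-0.029],[-0.558,0.501,-0.029],[-0.558,0.501,-0.029],[-0.558,0.501,-0.029],[-0.701,0.53,-0.029],[-0.701,0.53,-0.029],[-0.701,0.53,-0.029],[-0.701,0.53,-0.029],[-0.701,0.53,-0.029],[-0.701,0.53,-0.029]], "delta_rot": [[0,0,13],[0,0,13],[0,0,13],[0,0,13],[0,0,13],[0,0,13],[0,0,13],[0,0,13],[0,0,63],[0,0,63],[0,0,63],[0,0,63],[0,0,63],[0,0,63],[0,0,63],[0,0,63],[0,0,63],[0,0,63],[0,0,63],[0,0,63]], "grip_force": 30}}

```text
time: 2.8
eef_pos: [0.4629, -0.2586, 0.2603]
tcp_rot: [1.0, 0.005, 0.0, -0.0]
contact_force: [-0.3, 0.3, 0.1]
opening: 0.996
```

```bash
python3 - <<'E'
from plant import ctrl
from h import *
c=ctrl.read_camera("wrist"); cv2.imwrite("pics/w1.png",c["frame"][:,:,::-1])
for ce,a,b in blobs(c,(10,150,120),(24,255,255),300): print(ce,a,b,px(c,*ce,.053).round(4))
plan(ctrl.get_state(),(.461,-.259,.12,0),(.461,-.259,.021,0))
E
```

```text
[282.6 181. ] 1494 [259 156  44  50] [ 0.4651 -0.2577  0.053 ]
at [ 0.4629 -0.2589  0.2603] jaw 0.6 t 2.85 F [-0.3  0.1 -0.1] open 0.999
wp (0.461, -0.259, 0.12, 0) lin [-0.0019, 0.0002, 0.1403] rot [-0.0, -0.0, 0.6] |d| 0.14
wp (0.461, -0.259, 0.021, 0) lin [-0.0019, 0.0002, 0.2393] rot [-0.0, -0.0, 0.6] |d| 0.239
```

View pics/w1.png

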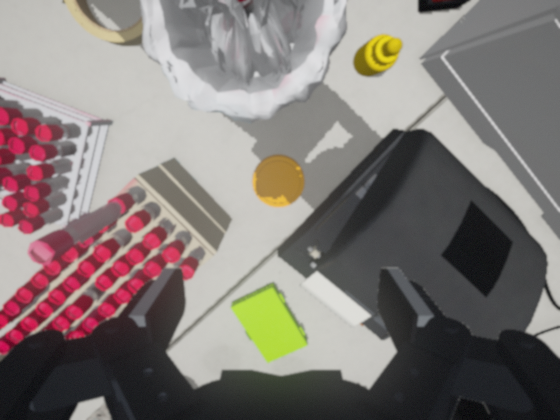

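{"fn": "step_arm", "kwargs": {"gripper": [-0.75,-0.75,-0.75,-0.75,-0.75,-0.75,-0.75,-0.75,0.6,0.6,0.6,0.6,0.6,0.6,0.6,0.6], "linear": [[-0.002,0,0.06],[-0.002,0,0.12],[-0.002,0,0.16],[-0.002,0,0.19],[-0.002,0,0.21],[-0.002,0,0.225],[-0.002,0,0.239],[-0.002,0,0.239],[-0.002,0,0.239],[-0.002,0,0.239],[-0.002,0,0.239],[-0.002,0,0.239],[-0.002,0,0.239],[-0.002,0,0.239],[-0.002,0,0.239],[-0.002,0,0.239]], "delta_rot": [[0,0,0],[0,0,0],[0,0,0],[0,0,0],[0,0,0],[0,0,0],[0,0,0],[0,0,0],[0,0,0],[0,0,0],[0,0,0],[0,0,0],[0,0,0],[0,0,0],[0,0,0],[0,0,0]], "grip_force": 30}}

```text
time: 4.85
eef_pos: [0.4611, -0.261, 0.0223]
tcp_rot: [1.0, 0.004, 0.001, 0.001]
contact_force: [0.5, 0.5, 6.2]
opening: 0.651
```

```bash
python3 - <<'E'
from plant import ctrl
from h import *
plan(ctrl.get_state(),(.461,-.259,.24,0),(.46,-.08,.24,0),(.62,.097,.24,60),(.676,.097,.12,60),(.676,.097,.029,60))
E
```

```text
at [ 0.4611 -0.261   0.0223] jaw 0.4 t 4.85 F [0.5 0.5 6.2] open 0.651
wp (0.461, -0.259, 0.24, 0) lin [0.0003, -0.0017, -0.2177] rot [0.1, -0.1, 0.4] |d| 0.218
wp (0.46, -0.08, 0.24, 0) lin [0.0006, -0.1807, -0.2179] rot [0.1, -0.1, 0.4] |d| 0.283
wp (0.62, 0.097, 0.24, 60) lin [0.1619, -0.3565, -0.2179] rot [0.1, -0.0, -59.6] |d| 0.448
wp (0.676, 0.097, 0.12, 60) lin [0.2177, -0.3562, -0.0978] rot [0.1, -0.0, -59.6] |d| 0.429
wp (0.676, 0.097, 0.029, 60) lin [0.2176, -0.3563, -0.0068] rot [0.1, -0.0, -59.6] |d| 0.418
```

{"fn": "step_arm", "kwargs": {"gripper": [0.6,0.6,0.6,0.6,0.6,0.6,0.6,0.6,0.6,0.6,0.6,0.6,0.6,0.6,0.6,0.6,0.6,0.6,0.6,0.6], "linear": [[0,0,-0.03],[0,0,-0.08],[0,0,-0.14],[0,0,-0.2],[0,0,-0.218],[0,-0.05,-0.218],[0,-0.11,-0.218],[0,-0.16,-0.218],[0.04,-0.2,-0.218],[0.07,-0.24,-0.218],[0.1,-0.28,-0.218],[0.13,-0.32,-0.218],[0.162,-0.356,-0.218],[0.19,-0.356,-0.18],[0.217,-0.356,-0.13],[0.217,-0.356,-0.09],[0.217,-0.356,-0.06],[0.217,-0.356,-0.04],[0.217,-0.356,-0.03],[0.217,-0.356,-0.03]], "delta_rot": [[0,0,0],[0,0,0],[0,0,0],[0,0,0],[0,0,0],[0,0,-5],[0,0,-13],[0,0,-21],[0,0,-29],[0,0,-37],[0,0,-45],[0,0,-53],[0,0,-60],[0,0,-60],[0,0,-60],[0,0,-60],[0,0,-60],[0,0,-60],[0,0,-60],[0,0,-60]]}}

```text
time: 7.35
eef_pos: [0.6744, 0.0972, 0.0509]
tcp_rot: [0.864, 0.503, -0.0, -0.0]
contact_force: [0.2, -0.5, -0.1]
opening: 0.653
```

```bash
python3 - <<'E'
from plant import ctrl
from h import *
plan(ctrl.get_state(),(.676,.097,.028,60),(.676,.097,.2,60),(.664,.199,.24,50),(.664,.199,.033,50))
c=ctrl.read_camera("scene")
t=ctrl.read_camera("top")
for n,c in(("scene",c),("top",t)):
  for ce,a,b in blobs(c,(10,150,120),(22,255,255),30): print(n,ce,a,px(c,*ce,.083).round(4))
E
```

```text
at [0.6744 0.0972 0.0509] jaw 60.4 t 7.35 F [ 0.2 -0.5 -0.1] open 0.653
wp (0.676, 0.097, 0.028, 60) lin [0.0006, 0.0015, 0.0229] rot [-0.0, 0.0, 0.4] |d| 0.023
wp (0.676, 0.097, 0.2, 60) lin [0.0005, 0.0014, -0.1491] rot [-0.0, 0.0, 0.4] |d| 0.149
wp (0.664, 0.199, 0.24, 50) lin [0.0833, -0.0595, -0.1891] rot [-0.0, 0.0, 10.4] |d| 0.215
wp (0.664, 0.199, 0.033, 50) lin [0.0834, -0.0593, 0.0179] rot [-0.0, 0.0, 10.4] |d| 0.104
scene [343.4 212.8] 32 [0.6892 0.0836 0.083 ]
```

{"fn": "step_arm", "kwargs": {"gripper": [0.6,0.6,0.6,-0.8,-0.8,-0.8,-0.8,-0.8,-0.8,-0.8,-0.9,-0.9,-0.9,-0.9,-0.9,-0.9,-0.9,-0.9], "linear": [[0.001,0.001,0.012],[0.001,0.001,0.0225],[0.001,0.001,0.0225],[0.001,0.001,0.0225],[0.001,0.001,0.0225],[0.001,0.001,0.0225],[0.001,0.001,0.0],[0.001,0.001,-0.05],[0.001,0.001,-0.11],[0.001,0.001,-0.16],[0.04,-0.03,-0.18],[0.083,-0.06,-0.18],[0.083,-0.06,-0.18],[0.083,-0.06,-0.12],[0.083,-0.06,-0.07],[0.083,-0.06,-0.07],[0.083,-0.06,-0.07],[0.083,-0.06,-0.07]], "delta_rot": [[0,0,0],[0,0,0],[0,0,0],[0,0,0],[0,0,0],[0,0,0],[0,0,0],[0,0,0],[0,0,0],[0,0,0],[0,0,5],[0,0,10],[0,0,10],[0,0,10],[0,0,10],[0,0,10],[0,0,10],[0,0,10]]}}

```text
time: 9.7
eef_pos: [0.6658, 0.199, 0.1256]
tcp_rot: [0.905, 0.426, 0.003, 0.001]
contact_force: [0.2, -0.3, -0.1]
opening: 0.948
```

```bash
python3 - <<'E'
from plant import ctrl
from h import *
plan(ctrl.get_state(),(.664,.199,.033,50))
c=ctrl.read_camera("wrist"); cv2.imwrite("pics/w2.png",c["frame"][:,:,::-1])
for nm,lo,hi,z in(("red",(0,150,60),(7,255,255),.065),("orange",(10,130,60),(24,255,255),.058)):
  for ce,a,b in blobs(c,lo,hi,300): print(nm,ce,a,b,px(c,b[0]+b[2]/2,b[1]+b[3]/2,z).round(4))
E
```

```text
at [0.6658 0.199  0.1256] jaw 50.4 t 9.7 F [ 0.2 -0.3 -0.1] open 0.948
wp (0.664, 0.199, 0.033, 50) lin [-0.0016, -0.0018, 0.0926] rot [0.3, -0.3, 0.4] |d| 0.093
red [281.2 222.9] 6090 [237 181  90  85] [0.6644 0.2022 0.065 ]
orange [200.6 312.4] 2222 [174 273  49  73] [0.6789 0.1112 0.058 ]
```

View pics/w2.png

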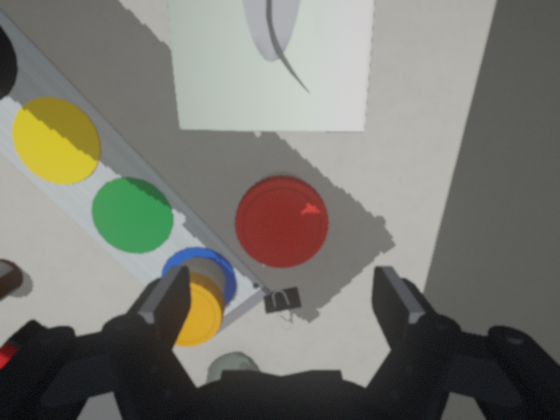

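{"fn": "step_arm", "kwargs": {"gripper": [-0.9,-0.9,-0.9,-0.9,-0.9,0.6,0.6,0.6,0.6,0.6,0.6,0.6], "linear": [[0,-0.002,0.04],[0,-0.002,0.07],[0,-0.002,0.085],[0,-0.002,0.093],[0,-0.002,0.093],[0,-0.002,0.093],[0,-0.002,0.093],[0,-0.002,0.093],[0,-0.002,0.093],[0,-0.002,0.093],[0,-0.002,0.093],[0,-0.002,0.093]], "delta_rot": [[0,0,0],[0,0,0],[0,0,0],[0,0,0],[0,0,0],[0,0,0],[0,0,0],[0,0,0],[0,0,0],[0,0,0],[0,0,0],[0,0,0]]}}

```text
time: 11.25
eef_pos: [0.6632, 0.2005, 0.0303]
tcp_rot: [0.905, 0.426, 0.001, 0.001]
contact_force: [0.4, 0.7, 5.5]
opening: 0.715
```

```bash
python3 - <<'E'
from plant import ctrl
from h import *
plan(ctrl.get_state(),(.664,.200,.16,50),(.597,.097,.16,80),(.597,.097,.039,80))
E
```

```text
at [0.6632 0.2005 0.0303] jaw 50.4 t 11.25 F [0.4 0.7 5.5] open 0.715
wp (0.664, 0.2, 0.16, 50) lin [0.0004, 0.0012, -0.1297] rot [0.1, -0.1, 0.4] |d| 0.13
wp (0.597, 0.097, 0.16, 80) lin [-0.1217, 0.0151, -0.13] rot [0.2, -0.1, -29.6] |d| 0.179
wp (0.597, 0.097, 0.039, 80) lin [-0.1219, 0.0149, -0.009] rot [0.2, -0.1, -29.6] |d| 0.123
```

{"fn": "step_arm", "kwargs": {"gripper": [0.6,0.6,0.6,0.6,0.6,0.6,0.6,0.6,0.6,0.6,0.6,0.6], "linear": [[0,0,-0.03],[0,0,-0.08],[0,0,-0.12],[-0.04,0.005,-0.12],[-0.08,0.01,-0.12],[-0.122,0.015,-0.12],[-0.122,0.015,-0.1],[-0.122,0.015,-0.06],[-0.122,0.015,-0.04],[-0.122,0.015,-0.03],[-0.122,0.015,-0.03],[-0.122,0.015,-0.03]], "delta_rot": [[0,0,0],[0,0,0],[0,0,0],[0,0,-9],[0,0,-18],[0,0,-27],[0,0,-30],[0,0,-30],[0,0,-30],[0,0,-30],[0,0,-30],[0,0,-30]]}}

```text
time: 12.75
eef_pos: [0.5969, 0.0968, 0.0597]
tcp_rot: [0.764, 0.646, 0.001, 0.001]
contact_force: [1.9, 1.0, 0.7]
opening: 0.711
```

```bash
python3 - <<'E'
from plant import ctrl
from h import *
plan(ctrl.get_state(),(.597,.097,.037,80),(.597,.097,.20,80),(.559,-.035,.2,80),(.559,-.035,.033,80))
E
```

```text
at [0.5969 0.0968 0.0597] jaw 80.4 t 12.75 F [1.9 1.  0.7] open 0.711
wp (0.597, 0.097, 0.037, 80) lin [0.0002, 0.0, 0.0227] rot [0.1, -0.0, 0.4] |d| 0.023
wp (0.597, 0.097, 0.2, 80) lin [0.0002, 0.0004, -0.1403] rot [0.1, -0.0, 0.4] |d| 0.14
wp (0.559, -0.035, 0.2, 80) lin [-0.1363, -0.0151, -0.1404] rot [0.1, -0.0, 0.4] |d| 0.196
wp (0.559, -0.035, 0.033, 80) lin [-0.1363, -0.0155, 0.0266] rot [0.1, -0.0, 0.4] |d| 0.14
```

{"fn": "step_arm", "kwargs": {"gripper": [0.6,0.6,0.6,-0.95,-0.95,-0.95,-0.95,-0.95,-0.95,-0.95,-0.4,-0.4,-0.4,-0.4,-0.4,-0.4,-0.4,-0.4], "linear": [[0,0,0.012],[0,0,0.0225],[0,0,0.0225],[0,0,0.0225],[0,0,0.0225],[0,0,0.0225],[0,0,0.0],[0,0,-0.05],[0,0,-0.1],[0,0,-0.14],[-0.05,-0.006,-0.14],[-0.1,-0.012,-0.14],[-0.136,-0.015,-0.13],[-0.136,-0.015,-0.12],[-0.136,-0.015,-0.12],[-0.136,-0.015,-0.12],[-0.136,-0.015,-0.12],[-0.136,-0.015,-0.12]], "delta_rot": [[0,0,0],[0,0,0],[0,0,0],[0,0,0],[0,0,0],[0,0,0],[0,0,0],[0,0,0],[0,0,0],[0,0,0],[0,0,0],[0,0,0],[0,0,0],[0,0,0],[0,0,0],[0,0,0],[0,0,0],[0,0,0]]}}

```text
time: 15.0
eef_pos: [0.5587, -0.0343, 0.1787]
tcp_rot: [0.763, 0.646, 0.0, 0.0]
contact_force: [1.1, -0.7, 0.5]
opening: 0.7
```

```bash
python3 - <<'E'
from plant import ctrl
from h import *
plan(ctrl.get_state(),(.559,-.035,.033,80))
c=ctrl.read_camera("wrist"); cv2.imwrite("pics/w3.png",c["frame"][:,:,::-1])
for p in ((.559,-.035,.1),(.559,-.035,0)): print(proj(c,p).round(1))
import pickle; pickle.dump(c,open("w3.pkl","wb"))
E
```

```text
at [ 0.5587 -0.0343  0.1787] jaw 80.5 t 15.0 F [ 1.1 -0.7  0.5] open 0.7
wp (0.559, -0.035, 0.033, 80) lin [-0.0006, 0.0003, 0.1457] rot [0.0, 0.0, 0.5] |d| 0.146
[279.4 219.6]
[279.7 187.3]
```

View pics/w3.png

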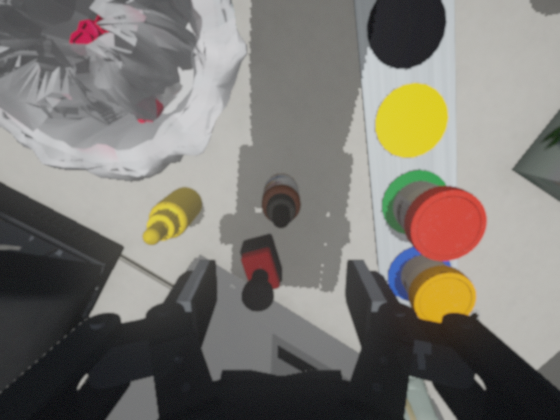

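{"fn": "step_arm", "kwargs": {"gripper": [-0.4,-0.4,-0.4,-0.4,-0.4,-0.4,0.9,0.9,0.9,0.9,0.9,0.9,0.9,0.9], "linear": [[0,-0.001,0.05],[0,-0.001,0.09],[0,-0.001,0.12],[0,-0.001,0.135],[0,-0.001,0.144],[0,-0.001,0.144],[0,-0.001,0.144],[0,-0.001,0.144],[0,-0.001,0.144],[0,-0.001,0.144],[0,-0.001,0.144],[0,-0.001,0.144],[0,-0.001,0.144],[0,-0.001,0.144]], "delta_rot": [[0,0,0],[0,0,0],[0,0,0],[0,0,0],[0,0,0],[0,0,0],[0,0,0],[0,0,0],[0,0,0],[0,0,0],[0,0,0],[0,0,0],[0,0,0],[0,0,0]]}}

```text
time: 16.8
eef_pos: [0.5585, -0.0349, 0.0357]
tcp_rot: [0.764, 0.646, 0.001, 0.001]
contact_force: [-0.8, 0.6, 5.1]
opening: 0.362
```

```bash
python3 - <<'E'
from plant import ctrl
from h import *
plan(ctrl.get_state(),(.5575,-.034,.17,80),(.516,.097,.17,80),(.516,.097,.041,80))
E
```

```text
at [ 0.5585 -0.0349  0.0357] jaw 80.4 t 16.8 F [-0.8  0.6  5.1] open 0.362
wp (0.5575, -0.034, 0.17, 80) lin [0.0007, -0.0008, -0.1343] rot [0.1, -0.0, 0.4] |d| 0.134
wp (0.516, 0.097, 0.17, 80) lin [0.123, -0.0635, -0.1345] rot [0.1, -0.0, 0.4] |d| 0.193
wp (0.516, 0.097, 0.041, 80) lin [0.123, -0.0638, -0.0055] rot [0.1, -0.0, 0.4] |d| 0.139
```

{"fn": "step_arm", "kwargs": {"gripper": [0.9,0.9,0.9,0.9,0.9,0.9,0.9,0.9,0.9,0.9,0.9,0.9,0.9], "linear": [[0,0,-0.03],[0,0,-0.08],[0,0,-0.12],[0,0,-0.134],[0.04,-0.02,-0.134],[0.08,-0.042,-0.134],[0.123,-0.064,-0.134],[0.123,-0.064,-0.11],[0.123,-0.064,-0.07],[0.123,-0.064,-0.04],[0.123,-0.064,-0.026],[0.123,-0.064,-0.026],[0.123,-0.064,-0.026]], "delta_rot": [[0,0,0],[0,0,0],[0,0,0],[0,0,0],[0,0,0],[0,0,0],[0,0,0],[0,0,0],[0,0,0],[0,0,0],[0,0,0],[0,0,0],[0,0,0]]}}

```text
time: 18.42
eef_pos: [0.5157, 0.0971, 0.0614]
tcp_rot: [0.764, 0.646, 0.001, 0.001]
contact_force: [-0.5, 0.0, 0.0]
opening: 0.362
```

```bash
python3 - <<'E'
from plant import ctrl
from h import *
plan(ctrl.get_state(),(.516,.097,.041,80),(.516,.097,.21,80),(.435,.215,.21,50))
E
```

```text
at [0.5157 0.0971 0.0614] jaw 80.4 t 18.43 F [-0.5  0.   0. ] open 0.362
wp (0.516, 0.097, 0.041, 80) lin [-0.0001, 0.0003, 0.0204] rot [0.1, -0.0, 0.4] |d| 0.02
wp (0.516, 0.097, 0.21, 80) lin [-0.0, 0.0006, -0.1486] rot [0.1, -0.0, 0.4] |d| 0.149
wp (0.435, 0.215, 0.21, 50) lin [0.1028, -0.0989, -0.1488] rot [0.1, -0.0, 30.4] |d| 0.206
```

{"fn": "step_arm", "kwargs": {"gripper": [0.9,0.9,0.9,-0.3,-0.3,-0.3,-0.3,-0.3,-0.3,-0.3,-0.3,-0.8,-0.8,-0.8,-0.8,-0.8,-0.8], "linear": [[0,0,0.012],[0,0,0.0205],[0,0,0.0205],[0,0,0.0205],[0,0,0.0205],[0,0,0.0205],[0,0,0.0],[0,0,-0.05],[0,0,-0.1],[0,0,-0.14],[0.03,-0.03,-0.15],[0.06,-0.07,-0.15],[0.105,-0.121,-0.15],[0.105,-0.121,-0.15],[0.105,-0.121,-0.15],[0.105,-0.121,-0.15],[0.105,-0.121,-0.15]], "delta_rot": [[0,0,0],[0,0,0],[0,0,0],[0,0,0],[0,0,0],[0,0,0],[0,0,0],[0,0,0],[0,0,0],[0,0,0],[0,0,8],[0,0,16],[0,0,24],[0,0,30],[0,0,30],[0,0,30],[0,0,30]]}}

```text
time: 20.55
eef_pos: [0.4134, 0.2203, 0.2102]
tcp_rot: [0.905, 0.426, -0.0, 0.0]
contact_force: [-0.3, -1.0, -0.6]
opening: 0.902
```

```bash
python3 - <<'E'
from plant import ctrl
from h import *
plan(ctrl.get_state(),(.412,.221,.045,50))
c=ctrl.read_camera("wrist"); cv2.imwrite("pics/w4.png",c["frame"][:,:,::-1])
for p in ((.412,.221,.11),(.412,.221,0)): print(proj(c,p).round(1))
import pickle; pickle.dump(c,open("w4.pkl","wb"))
E
```

```text
at [0.4134 0.2203 0.2102] jaw 50.4 t 20.55 F [-0.3 -1.  -0.6] open 0.902
wp (0.412, 0.221, 0.045, 50) lin [-0.0003, -0.0015, 0.1652] rot [-0.0, 0.0, 0.4] |d| 0.165
[279.8 208.6]
[280.  179.4]
```

View pics/w4.png

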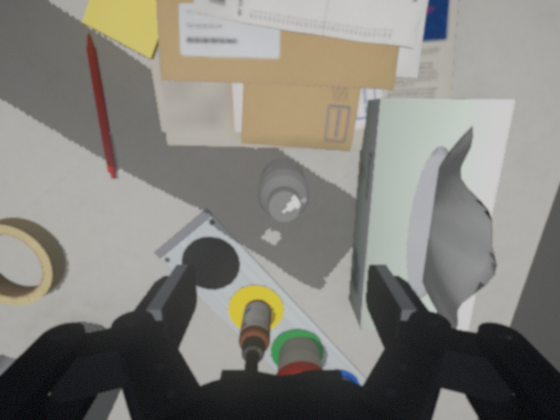

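{"fn": "step_arm", "kwargs": {"gripper": [-0.6,-0.6,-0.6,-0.6,-0.6,-0.6,-0.6,0.8,0.8,0.8,0.8,0.8,0.8,0.8,0.8], "linear": [[0.002,-0.003,0.03],[0.002,-0.003,0.07],[0.002,-0.003,0.11],[0.002,-0.003,0.14],[0.002,-0.003,0.157],[0.002,-0.003,0.165],[0.002,-0.003,0.165],[0.002,-0.003,0.165],[0.002,-0.003,0.165],[0.002,-0.003,0.165],[0.002,-0.003,0.165],[0.002,-0.003,0.165],[0.002,-0.003,0.165],[0.002,-0.003,0.165],[0.002,-0.003,0.165]], "delta_rot": [[0,0,0],[0,0,0],[0,0,0],[0,0,0],[0,0,0],[0,0,0],[0,0,0],[0,0,0],[0,0,0],[0,0,0],[0,0,0],[0,0,0],[0,0,0],[0,0,0],[0,0,0]]}}

```text
time: 22.48
eef_pos: [0.4128, 0.2246, 0.0467]
tcp_rot: [0.905, 0.426, 0.001, 0.0]
contact_force: [-1.4, -1.3, 5.8]
opening: 0.52
```

```bash
python3 - <<'E'
from plant import ctrl
from h import *
plan(ctrl.get_state(),(.412,.22,.17,50),(.436,.097,.17,80),(.436,.097,.051,80))
E
```

```text
at [0.4128 0.2246 0.0467] jaw 50.4 t 22.48 F [-1.4 -1.3  5.8] open 0.52
wp (0.412, 0.22, 0.17, 50) lin [-0.0039, 0.0024, -0.1233] rot [0.1, -0.1, 0.4] |d| 0.123
wp (0.436, 0.097, 0.17, 80) lin [-0.0834, 0.0993, -0.1233] rot [0.1, -0.1, -29.6] |d| 0.179
wp (0.436, 0.097, 0.051, 80) lin [-0.0836, 0.0991, -0.0043] rot [0.1, -0.1, -29.6] |d| 0.13
```

{"fn": "step_arm", "kwargs": {"gripper": [0.8,0.8,0.8,0.8,0.8,0.8,0.8,0.8,0.8,0.8,0.8,0.8,0.8], "linear": [[0,0,-0.03],[0,0,-0.08],[0,0,-0.12],[0,0,-0.123],[-0.028,0.033,-0.123],[-0.056,0.066,-0.123],[-0.084,0.099,-0.123],[-0.084,0.099,-0.11],[-0.084,0.099,-0.07],[-0.084,0.099,-0.04],[-0.084,0.099,-0.026],[-0.084,0.099,-0.026],[-0.084,0.099,-0.026]], "delta_rot": [[0,0,0],[0,0,0],[0,0,0],[0,0,0],[0,0,-10],[0,0,-20],[0,0,-30],[0,0,-30],[0,0,-30],[0,0,-30],[0,0,-30],[0,0,-30],[0,0,-30]]}}

```text
time: 24.1
eef_pos: [0.4354, 0.0968, 0.0722]
tcp_rot: [0.764, 0.646, 0.001, 0.001]
contact_force: [0.8, 0.6, -0.8]
opening: 0.524
```

```bash
python3 - <<'E'
from plant import ctrl
from h import *
plan(ctrl.get_state(),(.436,.097,.052,80),(.436,.097,.25,80),(.36,.35,.25,80))
E
```

```text
at [0.4354 0.0968 0.0722] jaw 80.4 t 24.1 F [ 0.8  0.6 -0.8] open 0.524
wp (0.436, 0.097, 0.052, 80) lin [0.0003, 0.0005, 0.0202] rot [0.1, -0.0, 0.4] |d| 0.02
wp (0.436, 0.097, 0.25, 80) lin [0.0004, 0.0008, -0.1778] rot [0.1, -0.0, 0.4] |d| 0.178
wp (0.36, 0.35, 0.25, 80) lin [0.2372, -0.1161, -0.1779] rot [0.1, -0.0, 0.4] |d| 0.318
```

{"fn": "step_arm", "kwargs": {"gripper": [0.8,0.8,0.8,-0.6,-0.6,-0.6,-0.6,-0.6,-0.6,-0.6,-0.6,-0.6,-0.6,-0.6,-0.6,-0.6,-0.6,-0.6,-0.6], "linear": [[0,0,0.012],[0,0,0.02],[0,0,0.02],[0,0,0.02],[0,0,0.02],[0,0,0.02],[0,0,0.0],[0,0,-0.05],[0,0,-0.1],[0,0,-0.14],[0,0,-0.17],[0.05,-0.02,-0.178],[0.1,-0.05,-0.178],[0.15,-0.08,-0.178],[0.2,-0.1,-0.178],[0.237,-0.116,-0.178],[0.237,-0.116,-0.178],[0.237,-0.116,-0.178],[0.237,-0.116,-0.178]], "delta_rot": [[0,0,0],[0,0,0],[0,0,0],[0,0,0],[0,0,0],[0,0,0],[0,0,0],[0,0,0],[0,0,0],[0,0,0],[0,0,0],[0,0,0],[0,0,0],[0,0,0],[0,0,0],[0,0,0],[0,0,0],[0,0,0],[0,0,0]]}}

```text
time: 26.48
eef_pos: [0.36, 0.3486, 0.2492]
tcp_rot: [0.764, 0.645, -0.0, 0.0]
contact_force: [-0.7, -0.4, -0.2]
opening: 0.8
```

```bash
python3 - <<'E'
from plant import ctrl
from h import *
C={n:ctrl.read_camera(n) for n in("top","scene")}
x0=dict(top=(250,130),scene=(210,160))
for n,c in C.items():
  for k,z,xy in(("orange",.058,(.676,.097)),("red",.070,(.597,.097)),("brown",.107,(.516,.097)),("white",.115,(.436,.097))): print(n,k,"expected crop px",((proj(c,(*xy,z))-x0[n])*4).round())
  for k,lo,hi,z in(("orange",(10,150,120),(22,255,255),.058),("orange+",(10,150,120),(28,255,255),.058),("red",(0,150,120),(7,255,255),.070)):
    for ce,a,b in blobs(c,lo,hi,60): print(n,k,ce,a,px(c,*ce,z).round(4))
  x,y=x0[n];cv2.imwrite(f"pics/{n}9.png",cv2.resize(c["frame"][y:y+140,x:x+180],None,fx=4,fy=4,interpolation=3)[:,:,::-1])
E
```

```text
top orange expected crop px [231. 140.]
top red expected crop px [233. 225.]
top brown expected crop px [235. 311.]
top white expected crop px [237. 403.]
top orange+ [307.5 166. ] 166 [0.6726 0.0979 0.058 ]
top orange+ [372.  197.7] 66 [ 0.5546 -0.1287  0.058 ]
top orange+ [278.3 298.3] 91 [0.2066 0.2072 0.058 ]
top red [308.3 186.7] 191 [0.5955 0.0966 0.07  ]
scene orange expected crop px [507. 217.]
scene red expected crop px [406. 233.]
scene brown expected crop px [300. 232.]
scene white expected crop px [190. 252.]
scene orange [336.2 214.2] 247 [0.6742 0.0977 0.058 ]
scene orange+ [336.2 214.2] 247 [0.6742 0.0977 0.058 ]
scene orange+ [284.3 236.7] 175 [0.5055 0.0643 0.058 ]
scene orange+ [321.3 293.8] 101 [ 0.5573 -0.1299  0.058 ]
scene red [311.5 218.3] 284 [0.5966 0.0966 0.07  ]
```

View pics/top9.png

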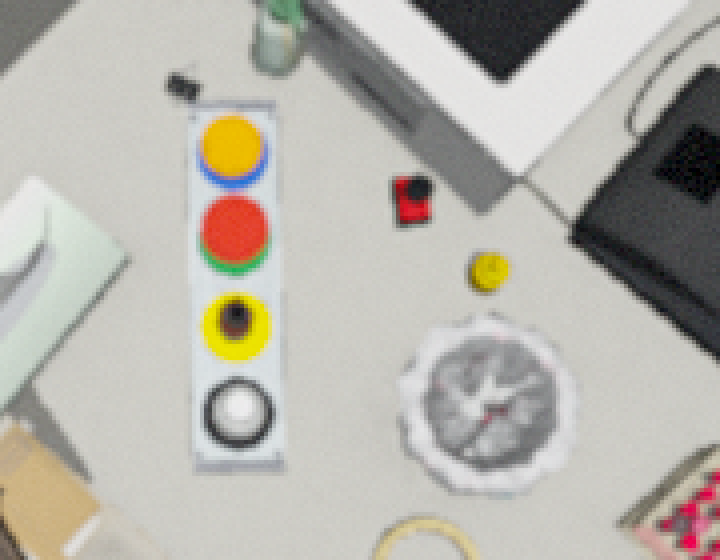

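View pics/scene9.png

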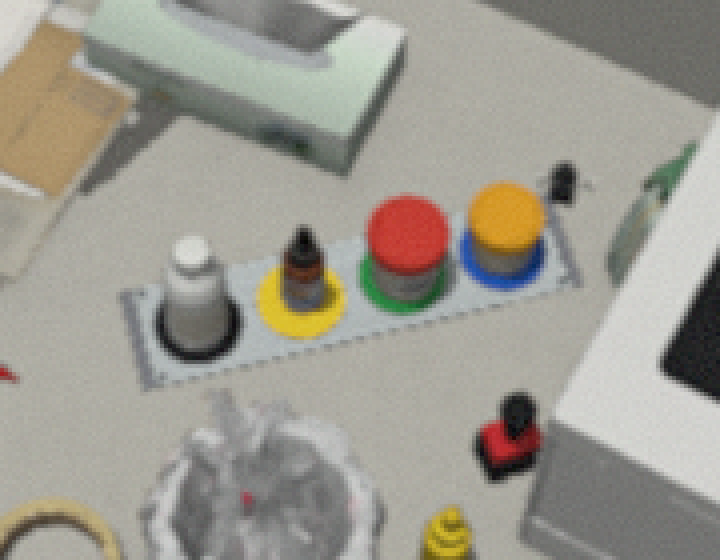

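```bash
python3 -c "
from plant import ctrl
print(ctrl.sign_off())"
```

```text
the job is handed in; nothing more can be done
None
```

All four containers stand upright on their mats in height order, and I handed the job in at about 26.5 s on the robot clock. From blue to black they are the orange cup (blue), red cup (green), brown bottle (yellow) and white bottle (black).

- **Centring:** In the last top and scene pictures each container is within about 3 mm of its mat centre. The orange cup is the furthest off, about 2–3 mm along the row. The two cameras disagreed by up to about 2.5 mm on the mat positions, so I aimed at a point between them.
- **Date stamp and look-alikes:** The stamp is standing where it was in the first pictures, and I never reached for the yellow and green look-alike bottles. The yellow bottle has not moved in the final pictures. The green one is outside those crops, so I did not check it again.
- **Gripper:** It was open and well clear of everything at the end. The wrist force readings at the end of each move never passed about 6 N. No check failed.

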